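Draw a spring tester's carriage to its mark and hold it

ROBOT

A 6-joint arm with a two-finger parallel gripper is mounted at the origin on a cart in front of the work surface, level with it; the furniture and walls round the work are solid. World frame = base frame: x ahead of the robot, y to its left, z up, the work surface at z = 0. Lengths are in m, angles in rad, forces in N, time in s.
With the tool pointing down it reaches from about 0.4 to 0.825 m from the base axis. Payload 7 kg.
Tool frame: the origin (TCP) lies at the very end of the fingers, on their centre line; the grasp point (between the pads) lies arm.hold_point_z behind it (arm.hold_point_z is the distance from the TCP to the grasp point, in m); z points along the fingers, y is the line along which they close (so a half turn about z gives the same grasp; the last joint's range is limited). The gripper opens to 88 mm and grips with 3 to 60 N. Pads are 19 mm wide; open, the fingers measure 130 mm over their backs; the gripper's body (78 mm by 193 mm) begins 47 mm behind the grasp point.
Start: joints at [-1.017, 0.359, 0.012, 0, -1.224, -0.288], TCP at [0.177, -0.651, 0.227] pointing down, gripper open.
Joint ranges: [-3.07, 3.07], [-1.43, 2.12], [-1.02, 1.25], [-3.03, 1.67], [-3.05, -0], [-3.03, 3.03]. Speed limits (rad/s): [2.39, 2.39, 3.01, 3.14, 3.14, 3.14].

INTERFACE

Orientations are given as [roll, pitch, yaw] about the fixed x, y, z axes, in that order (R = Rz(yaw) Ry(pitch) Rx(roll)).
In Python, from station import arm gives the robot as it stands.
- The arm moves only by the tool hand_motion, called after "Call:" by a JSON object that holds its "op" and its "data". Schema: {"type":"object","properties":{"plan":{"type":"array","items":{"type":"number"},"minItems":5,"maxItems":100},"squeeze":{"type":"number"},"only":{"type":"string"},"quiet":{"type":"boolean"},"lines":{"type":"string"}},"required":["plan"],"additionalProperties":false}. plan is one flat list of numbers that holds 1 to 20 rows one after another, with no inner brackets; each row has 5 numbers: the finger opening in m, then dx, dy, dz in units of 50 mm, then a turn about the tool's z in rad; each row is the pose to reach, as a shift and turn from the pose commanded when the call began, along the tool's axes at that moment; what a row does not reach only later rows make up. A row lasts 1/12 s, in which the tool goes at most 0.0417 m and 0.125 rad, less where a joint would pass 70% of its speed; a pose out of reach is approached as far as the arm can. The fingers move at their own pace and stop on an object; squeeze is the grip in N (left out, the last holds). Time passes only in rows, so rows that do not move let the fingers close. The tool returns the time, the measured TCP pose, the force, the opening and the grip force at its end. only (a regular expression) keeps the lines of the reply that match it, lines (a string "A,B") keeps lines A to B, and quiet returns only ok. Input that does not fit is refused with a message, and nothing moves.
- arm.get_state(): the state, without advancing time (a new reading comes with each control period).
- arm.grab_frame(name): name is "side" or "top"; returns the picture (384x512x3 uint8, red, green, blue); there is no depth.
- arm.camera_params(name): a dict with "fx", "fy", "cx", "cy" (pixels), "D" ([k1, k2, p1, p2, k3] as OpenCV has them; the pictures are not rectified), "T" (4x4, takes a point from camera to world coordinates). Camera axes: x right, y down, z forward; pixel columns grow to the right and rows downward; lengths in m; the calibration is good to about 2 mm. A picture is of the moment at which its call begins. camera_params takes no time and is no camera call.
- arm.job_done(): hands the job in; it is judged then, once.
The state is a dict: "t": time; "q": joint angles; "qd": joint speeds; "joint_efforts": joint torques, N m; "eef_pos": TCP position; "ee_rot": TCP orientation; "force": force on the tool from outside, world axes, zero at the start; "moment": the same for the moment, N m; "width": finger opening in m; "gripper_force": force on a finger pad.
Only numpy, scipy, OpenCV 4.12 (cv2) and the standard library are available. Lean on these libraries where they do the work, as an engineer would, in place of code of your own. Each camera call takes 0.05 s, during which the arm holds its last target. There are 200 camera calls.

TASK

On the spring tester, press the release pedal all the way down to its stop and let it come up again: this drops the lock bolt. Then draw the spring-loaded carriage out by its bow handle until its pointer stands opposite the tip of the mark, without running well past it, and hold it there: finish while still holding the handle. Leave the roll of tape, the pliers and the eraser where they are.

Things in the scene. Friction and masses are not known exactly. Their poses are not given: they have to be found in the camera images.
- tester: Spring tester: grey plinth 250 x 210 x 26 mm, fixed on the bench. Origin: centre of its underside. The carriage is drawn out along its -x; +y points to the mark rail, z up. On it along y: pedal (y = -72 mm), carriage with the spring tube behind it (y = +20 mm), mark rail (y = +95 mm). Top of the tube 70 mm above the bench, of the bow handle 117 mm, all else below 85 mm (the pedal's front end).
- pedal (a joint): The release pedal: a dark steel plate 160 x 46 mm with a ribbed black rubber pad, hinged at its rear end (+x side), front end up. 0 = up, 0.28 rad = down on its stop (pad about 33 mm lower). A spring pushes it up: about 4 N at the pad at the top, about 11 N at the stop with the bolt's friction. It comes up by itself when let go.
- pad (a point): Middle of the top of the pedal's rubber pad (60 x 46 mm): the place to press, 75 mm above the bench when the pedal is up, 40 mm when it is down. The bow handle stands 92 mm beside it (+y) and 35 mm higher, so the long side of the gripper's body should lie along the tester's x.
- bolt (a joint): The lock bolt: a flat upright steel bar, 60 x 8 mm, between the pedal and the carriage, in front of the carriage. 0 = up, locking the carriage (2 mm play); the pedal pushes it down by about 21 mm at its stop, and it stays down by friction; the carriage is free when it is more than 14 mm down.
- carriage (a joint): The carriage on its slide: 0 = home, grows as it is drawn out along the tester's -x, end of travel 0.10 m. A spring pulls it home: 4 N at 0, plus 0.8 N a cm (10 N at 75 mm). It goes home when let go.
- bow (a point): Middle of the cross bar of the carriage's bow handle: a round steel bar 11 mm thick, 50 mm straight, lying along the tester's y, 111 mm above the bench, moving with the carriage. Under it is a free gap of 37 mm; a grip from above closes along the tester's x.
- pointer (a point): Tip of the small steel pointer at the left side (+y) of the carriage, 63 mm above the bench; moves with the carriage. Its axes are the tester's.
- mark_tip (a point): Tip of the fixed steel mark, a small saddle clamp with a thumb screw on the rail, turned towards the pointer, at the same height; 3 mm are left between the two tips when they stand level. It is 35 to 75 mm out (-x) from the pointer's place at home. Its axes are the tester's.
- roll: Roll of black tape, 62 x 60 x 19 mm, lying flat on the bench; a bystander. Origin: centre of its underside.
- pliers: Pliers, 173 mm long, lying on the bench; a bystander. Origin: centre of the underside.
- rubber: Eraser, 23 x 53 x 12 mm, lying on the bench; a bystander. Origin: centre of the underside.

How it is judged:
By the outcome, as a careful person would: the job done as asked, in the order asked, and still so for the second after the job is handed in, while the arm keeps its last pose, push and grip.
It also fails if it takes over 51 s, if anything falls off the work surface, if the arm or the gripper's body presses on something with over 40 N, if the wrist force passes 120 N, or if a joint passes its speed limit or range.

## Working session

There is one attempt and no reset: what is moved stays moved. The work goes in short steps, Python scripts to look and compute and a tool call to move; the robot and the scene stay as the last step left them, time stands still between calls to the robot, and variables do not carry over. Pictures are saved under pics/ and viewed, at most 10 in all, crops included, and the job is handed in when it is done.

```bash
ls; mkdir -p pics
```

Run:
```python
from station import arm
import cv2
for n in("side","top"):
    cv2.imwrite(f"pics/{n}0.png",arm.grab_frame(n)[:,:,::-1])
    p=arm.camera_params(n);print(n,p)
s=arm.get_state();print(s["t"],s["eef_pos"],s["ee_rot"],s["force"],arm.hold_point_z)
```

```text
pics
station.py
side {'fx': 468.4433140492572, 'fy': 468.4433140492572, 'cx': 256.0004490000999, 'cy': 188.45651923856914, 'D': array([-0.14022571,  0.        ,  0.        ,  0.        ,  0.        ]), 'T': array([[-0.95590388, -0.15842402,  0.24728444,  0.23532252],
       [-0.2935242 ,  0.48798756, -0.82201684,  0.98992928],
       [ 0.00955548, -0.85835306, -0.51297049,  0.80062175],
       [ 0.        ,  0.        ,  0.        ,  1.        ]])}
top {'fx': 383.2316150307081, 'fy': 383.2316150307081, 'cx': 252.91257079171203, 'cy': 184.64914461640774, 'D': array([-0.10355437,  0.        ,  0.        ,  0.        ,  0.        ]), 'T': array([[-0.0231297 , -0.98955787,  0.14226816,  0.41454133],
       [-0.99972234,  0.02353463,  0.00116405, -0.16291091],
       [-0.00450013, -0.14220173, -0.98982747,  1.09035767],
       [ 0.        ,  0.        ,  0.        ,  1.        ]])}
0.1 [ 0.17718533 -0.65087403  0.22570315] [ 3.14007771e+00 -1.40743811e-04 -2.87586315e+00] [-0.12480639  0.56732627 -0.01583521] 0.0188
```

View pics/side0.png

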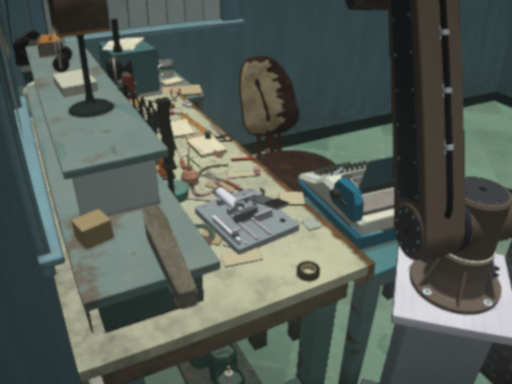

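View pics/top0.png

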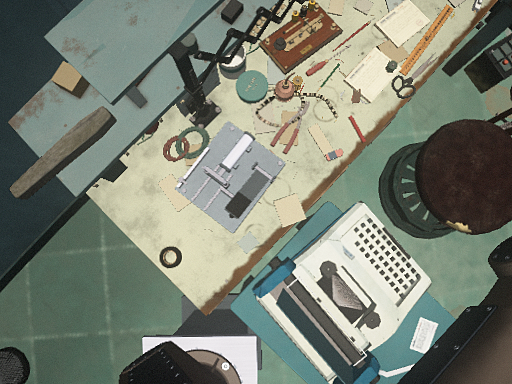

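The top view shows the tester near (230,178), with the pedal dark at (255,190). The tape is at (170,257), the pliers at (285,125) and the eraser at (333,155). In the side view the tester is near (247,217). Next I'll enlarge both.

Run:
```python
import cv2
a=cv2.imread("pics/top0.png")[110:245,160:300]
cv2.imwrite("pics/topc.png",cv2.resize(a,None,fx=4.4,fy=4.4,interpolation=2))
a=cv2.imread("pics/side0.png")[175:260,185:310]
cv2.imwrite("pics/sidec.png",cv2.resize(a,None,fx=6,fy=6,interpolation=2))
```

```text
(no output)
```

View pics/topc.png

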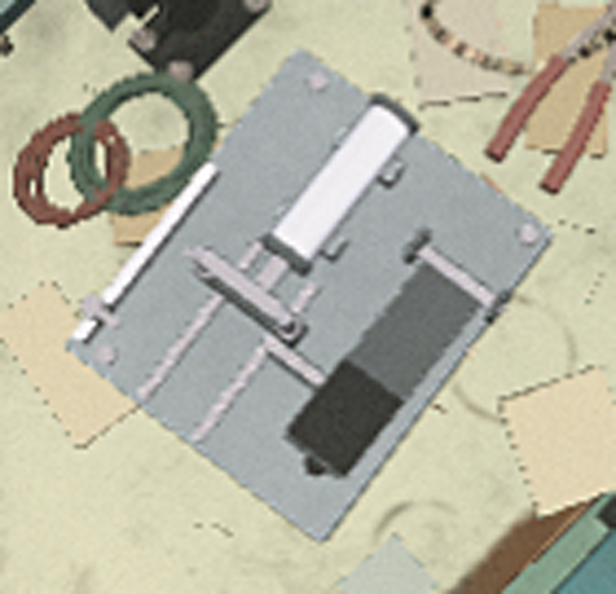

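View pics/sidec.png

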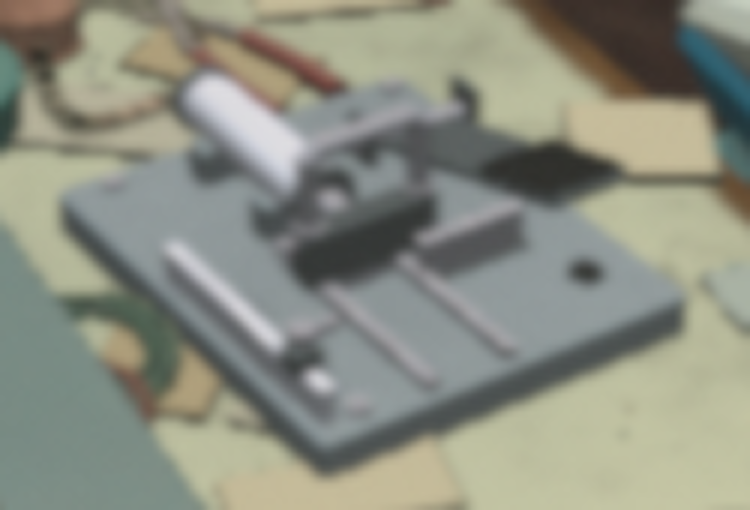

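Top crop: the plinth corners are (303,50), (550,237), (322,542) and (68,343). The bow bar runs about (200,262)–(295,330), the pad centre is at (345,417) and the mark saddle at (97,308). Side crop: the bow runs (305,165)–(470,105), the pad is at (555,172), the mark tip at (337,320) and the pointer near (278,245).

Create h.py:
```python
import numpy as np,cv2
from station import arm
P={n:arm.camera_params(n) for n in("side","top")}
def K(p):return np.array([[p["fx"],0,p["cx"]],[0,p["fy"],p["cy"],],[0,0,1]])
def ray(n,uv):
    p=P[n];x=cv2.undistortPoints(np.array([[uv]],float),K(p),p["D"])[0,0]
    return p["T"][:3,3],p["T"][:3,:3]@np.array([x[0],x[1],1])
def plane(n,uv,z):
    o,d=ray(n,uv);return o+d*(z-o[2])/d[2]
def tri(a,b):
    o1,d1=ray("top",a);o2,d2=ray("side",b)
    s,t=np.linalg.lstsq(np.c_[d1,-d2],o2-o1,rcond=None)[0]
    return (o1+s*d1+o2+t*d2)/2,np.linalg.norm(o1+s*d1-o2-t*d2)
def proj(n,X):
    p=P[n];T=np.linalg.inv(p["T"])
    return cv2.projectPoints(np.array([X],float),cv2.Rodrigues(T[:3,:3])[0],T[:3,3],K(p),p["D"])[0][0,0]
tc=lambda u,v:((u+.5)/4.4-.5+160,(v+.5)/4.4-.5+110)
sc=lambda u,v:((u+.5)/6-.5+185,(v+.5)/6-.5+175)
```

Run:
```python
from h import *
np.set_printoptions(precision=4,suppress=True)
C=[plane("top",tc(*c),.026)[:2] for c in[(303,50),(550,237),(322,542),(68,343)]] # RL RR FR FL
for i in range(4):print(C[i],np.linalg.norm(C[i]-C[i-1]))
c=np.mean(C,0);x=(C[0]+C[1]-C[2]-C[3]);yaw=np.arctan2(x[1],x[0]);y=(C[0]+C[3]-C[1]-C[2]);print("c",c,"yaw",yaw,np.arctan2(y[1],y[0])-np.pi/2)
yaw=(yaw+np.arctan2(y[1],y[0])-np.pi/2)/2
print("side FL,FR,RL",*[plane("side",sc(*q),.026)[:2] for q in[(322,452),(685,295),(62,200)]])
R=np.array([[np.cos(yaw),-np.sin(yaw)],[np.sin(yaw),np.cos(yaw)]])
def show(n,a,b):
    X,e=tri(tc(*a),sc(*b));print(n,X,"gap",e,"local",R.T@(X[:2]-c))
show("bowL",(200,262),(308,168));show("bowR",(295,330),(470,105))
show("pad",(345,417),(555,172));show("mark",(113,318),(337,320));show("ptr",(190,250),(278,245))
np.savez("t.npz",c=c,yaw=yaw)
for n,l in dict(bow=(None),).items():pass
```

```text
[ 0.7547 -0.0955] 0.2443542245934598
[ 0.6259 -0.2528] 0.20330648531087903
[ 0.4345 -0.103 ] 0.24300056857075814
[0.5644 0.0578] 0.2067168987929119
c [ 0.5949 -0.0984] yaw -0.6710316932522686 -0.6828382352091439
side FL,FR,RL [0.5603 0.0664] [ 0.4339 -0.1004] [ 0.7503 -0.0852]
bowL [ 0.601  -0.0371  0.1036] gap 0.001315776672952372 local [-0.0336  0.0516]
bowR [ 0.549  -0.0956  0.1154] gap 0.014826596597285933 local [-0.0375 -0.0266]
pad [ 0.5072 -0.121   0.0693] gap 0.003617078110341605 local [-0.0542 -0.0726]
mark [0.5711 0.0211 0.0651] gap 0.005511568575084462 local [-0.0934  0.0782]
ptr [ 0.6143 -0.0264  0.0655] gap 0.001969600638573178 local [-0.0299  0.0682]
```

Heights (bow about 0.11, pad 0.07, mark and pointer 0.065) and plinth sides agree with the text. Next I'll work out the shift to a hover over the pad.

Add to h.py:
```python
from scipy.spatial.transform import Rotation as Ro
np.set_printoptions(precision=4,suppress=True)
def shift(X):
    s=arm.get_state();return Ro.from_euler("xyz",s["ee_rot"]).as_matrix().T@(np.array(X)-s["eef_pos"])
```

Run:
```python
from h import *
t=np.load("t.npz");c,yaw=t["c"],float(t["yaw"]);R=np.array([[np.cos(yaw),-np.sin(yaw)],[np.sin(yaw),np.cos(yaw)]])
# pad: plane cast at .075 and local y known check
p=plane("top",tc(345,417),.075);print("pad",p,R.T@(p[:2]-c))
b=[plane("top",tc(*q),.111) for q in[(200,262),(295,330)]];m=(b[0]+b[1])/2;print("bow",b,m,R.T@(m[:2]-c))
print(shift([p[0],p[1],.30]),shift([p[0],p[1],.13]))
s=arm.get_state();print("turn",-((yaw+np.pi-np.pi/2*-1)-0-s["ee_rot"][2]-2*np.pi), yaw)
# typewriter rough height
for a,bb in [((362,205),(345,165)),((265,290),(352,205))]:print(tri(a,bb))
```

```text
pad [ 0.5084 -0.1209  0.075 ] [-0.0533 -0.0718]
bow [array([ 0.599 , -0.0382,  0.111 ]), array([ 0.557 , -0.0939,  0.111 ])] [ 0.578  -0.0661  0.111 ] [-0.0334  0.0146]
[-0.4588  0.4245 -0.0737] [-0.4588  0.4242  0.0963]
turn -0.6281318548821915 -0.6769349642307063
(array([ 0.4262, -0.4606,  0.0522]), np.float64(0.14816045404747105))
(array([ 0.2892, -0.186 ,  0.0661]), np.float64(0.013451939882889275))
```

Careful with the scale: shifts go in units of 50 mm. That gives: -0.459 m is -9.18, 0.4245 m is 8.49.

Call:
{"op": "hand_motion", "data": {"plan": [0, 0, 0, -0.8, 0, 0, 0, 0, -1.48, 0, 0, -9.18, 8.49, -1.48, -0.628, 0, -9.18, 8.49, -1.48, -0.628, 0, -9.18, 8.49, -1.48, -0.628, 0, -9.18, 8.49, -1.48, -0.628, 0, -9.18, 8.49, -1.48, -0.628, 0, -9.18, 8.49, -1.48, -0.628, 0, -9.18, 8.49, -1.48, -0.628, 0, -9.18, 8.49, -1.48, -0.628, 0, -9.18, 8.49, -1.48, -0.628, 0, -9.18, 8.49, -1.48, -0.628, 0, -9.18, 8.49, -1.48, -0.628, 0, -9.18, 8.49, -1.48, -0.628, 0, -9.18, 8.49, -1.48, -0.628, 0, -9.18, 8.49, -1.48, -0.628, 0, -9.18, 8.49, -1.48, -0.628, 0, -9.18, 8.49, -1.48, -0.628, 0, -9.18, 8.49, -1.48, -0.628, 0, -9.18, 8.49, -1.48, -0.628], "squeeze": 10}}

```text
t: 1.77
eef_pos: [0.5084, -0.1209, 0.3001]
ee_rot: [3.141, -0.001, -2.247]
force: [-0.2, -0.6, 0.2]
width: 0.0006
gripper_force: 0.0
```

Run:
```python
from h import *
s=arm.get_state();print(s["q"],s["ee_rot"],s["eef_pos"],s["width"],s["force"],shift([.508,-.121,.09]))
```

```text
[ 0.1423  0.0648 -0.1991 -0.0001 -1.3079 -0.8183] [ 3.1408 -0.0008 -2.2468] [ 0.5084 -0.1209  0.3001] 0.000613875893670091 [-0.1967 -0.5717  0.205 ] [0.0002 0.0001 0.2101]
```

Call:
{"op": "hand_motion", "data": {"plan": [0, 0, 0, 0.8, 0, 0, 0, 0, 1.6, 0, 0, 0, 0, 2.4, 0, 0, 0, 0, 3.2, 0, 0, 0, 0, 3.8, 0, 0, 0, 0, 4.1, 0, 0, 0, 0, 4.2, 0]}}

```text
t: 2.35
eef_pos: [0.5059, -0.1226, 0.0877]
ee_rot: [3.138, -0.003, -2.25]
force: [-1.0, 0.4, 0.5]
width: 0.0003
gripper_force: 0.0
```

Call:
{"op": "hand_motion", "data": {"plan": [0, 0, 0, 0.16, 0, 0, 0, 0, 0.32, 0, 0, 0, 0, 0.4, 0, 0, 0, 0, 0.4, 0]}}

```text
t: 2.68
eef_pos: [0.509, -0.1214, 0.0709]
ee_rot: [-3.141, 0.001, -2.248]
force: [-0.2, -1.8, 3.2]
width: 0.0007
gripper_force: 1.7
```

Scaled: 0.024 m is 0.48, 0.018 m is 0.36.

Call:
{"op": "hand_motion", "data": {"plan": [0, 0, 0, 0.12, 0, 0, 0, 0, 0.24, 0, 0, 0, 0, 0.36, 0, 0, 0, 0, 0.48, 0, 0, 0, 0, 0.48, 0]}}

```text
t: 3.1
eef_pos: [0.5089, -0.1207, 0.047]
ee_rot: [-3.141, 0.001, -2.248]
force: [-2.5, 2.7, 6.4]
width: 0.0004
gripper_force: 3.3
```

Force is rising as the spring predicts. I'll continue in small steps to the stop, which should show as a force jump near z = 0.040.

Scaled: 0.005 m is 0.1, 0.003 m is 0.06.

Call:
{"op": "hand_motion", "data": {"plan": [0, 0, 0, 0.06, 0, 0, 0, 0, 0.1, 0, 0, 0, 0, 0.1, 0, 0, 0, 0, 0.1, 0]}}

```text
t: 3.43
eef_pos: [0.5089, -0.1207, 0.0427]
ee_rot: [-3.141, 0.001, -2.248]
force: [-3.5, 3.7, 7.6]
width: 0.0008
gripper_force: 3.8
```

Call:
{"op": "hand_motion", "data": {"plan": [0, 0, 0, 0.02, 0, 0, 0, 0, 0.04, 0, 0, 0, 0, 0.04, 0, 0, 0, 0, 0.04, 0]}}

```text
t: 3.77
eef_pos: [0.5088, -0.1206, 0.0408]
ee_rot: [-3.141, 0.001, -2.248]
force: [-3.0, 2.9, 8.1]
width: 0.0004
gripper_force: 4.1
```

Scaled: 0.002 m is 0.04, 0.001 m is 0.02.

Call:
{"op": "hand_motion", "data": {"plan": [0, 0, 0, 0.02, 0, 0, 0, 0, 0.04, 0, 0, 0, 0, 0.04, 0, 0, 0, 0, 0.04, 0]}}

```text
t: 4.1
eef_pos: [0.5089, -0.1206, 0.0399]
ee_rot: [-3.141, 0.001, -2.247]
force: [-8.9, 6.6, 20.1]
width: 0.0004
gripper_force: 10.1
```

Call:
{"op": "hand_motion", "data": {"plan": [0, 0, 0, 0.02, 0, 0, 0, 0, 0.02, 0, 0, 0, 0, 0.02, 0]}}

```text
t: 4.35
eef_pos: [0.5089, -0.1206, 0.0396]
ee_rot: [-3.14, 0.001, -2.247]
force: [-11.5, 7.0, 28.0]
width: 0.0006
gripper_force: 14.1
```

The stop is firm: 28 N at z = 0.0396. Now release, rise clear and look again.

Scaled: -0.22 m is -4.4, -0.18 m is -3.6.

Call:
{"op": "hand_motion", "data": {"plan": [0, 0, 0, -0.2, 0, 0, 0, 0, -0.4, 0, 0, 0, 0, -0.7, 0, 0, 0, 0, -1.2, 0, 0, 0, 0, -2, 0, 0, 0, 0, -2.8, 0, 0, 0, 0, -3.6, 0, 0, 1.2, 0, -4.4, 0, 0, 2, 0, -4.4, 0, 0, 2.8, 0, -4.4, 0, 0, 2.8, 0, -4.4, 0]}}

```text
t: 5.27
eef_pos: [0.4193, -0.2319, 0.2589]
ee_rot: [-3.138, 0.002, -2.248]
force: [-0.6, 0.8, -0.8]
width: 0.0005
gripper_force: 0.0
```

Run:
```python
from h import *
t=arm.grab_frame("top")[:,:,::-1];s=arm.grab_frame("side")[:,:,::-1]
cv2.imwrite("pics/top1.png",t);cv2.imwrite("pics/side1.png",s)
a=cv2.resize(t[110:245,160:300],(400,386),interpolation=2);b=cv2.resize(s[175:260,185:310],(400,272),interpolation=2)
o=np.zeros((386,800,3),np.uint8);o[:,:400]=a;o[:272,400:]=b;cv2.imwrite("pics/both1.png",o)
```

```text
(no output)
```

View pics/both1.png

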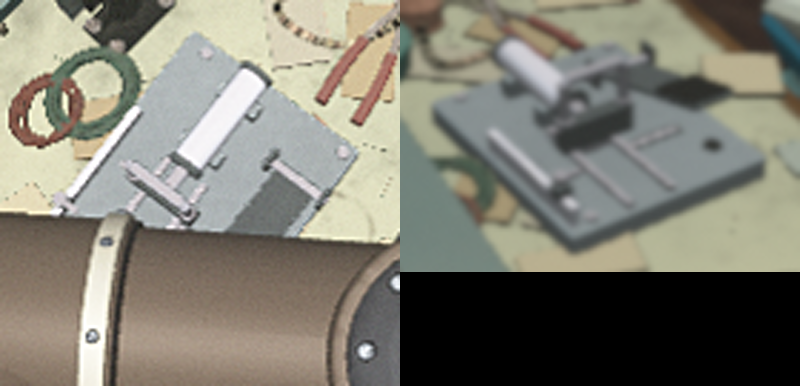

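The bolt is down: in the side crop only its flat top shows at (660,133). The pedal is up again. Now a zoom on the pointer, the mark and the bow.

Run:
```python
from h import *
print(tri(tc(247,296),sc(368,140)))
# top px 172..232 x 160..195 ; side px 225..275 x 192..242
a=cv2.imread("pics/top0.png")[155:197,172:232];b=cv2.imread("pics/side0.png")[190:245,222:272]
a=cv2.resize(a,None,fx=7,fy=7,interpolation=cv2.INTER_CUBIC);b=cv2.resize(b,None,fx=7,fy=7,interpolation=cv2.INTER_CUBIC)
o=np.zeros((385,780,3),np.uint8);o[:a.shape[0],:420]=a;o[:,430:780]=b;cv2.imwrite("pics/z.png",o)
```

```text
(array([ 0.5803, -0.0651,  0.106 ]), np.float64(0.003023858770215422))
```

View pics/z.png

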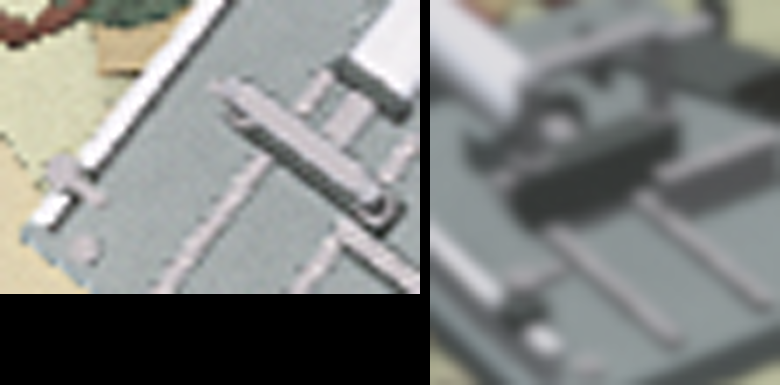

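In the zoom, the top view has the pointer tip at (208,82), the mark tip at (102,202) and the bow bar (232,92)–(378,200). The side view has the mark tip at (565,268), the pointer tip near (492,182) and the bow bar (525,70)–(668,28).

Run:
```python
from h import *
t=np.load("t.npz");c,yaw=t["c"],float(t["yaw"]);R=np.array([[np.cos(yaw),-np.sin(yaw)],[np.sin(yaw),np.cos(yaw)]])
zt=lambda u,v:((u+.5)/7-.5+172,(v+.5)/7-.5+155)
zs=lambda u,v:((u-430+.5)/7-.5+222,(v+.5)/7-.5+190)
L=lambda X:R.T@(X[:2]-c)
def s(n,a,b,z):
    X,e=tri(zt(*a),zs(*b));A=plane("top",zt(*a),z);B=plane("side",zs(*b),z)
    print(n,X,e,L(X),"top",L(A),"side",L(B));return X
s("ptr",(208,82),(492,182),.063);s("mark",(102,202),(565,268),.063)
s("bL",(232,92),(525,70),.111);s("bR",(378,200),(668,28),.111)
X=s("bow",(305,146),(597,49),.111)
g=plane("top",zt(305,146),.111);print(g)
print(shift([g[0],g[1],.20]))
```

```text
ptr [ 0.6144 -0.0226  0.0674] 0.0020673041743956397 [-0.0323  0.0713] top [-0.0313  0.0731] side [-0.0276  0.0673]
mark [0.5691 0.0195 0.064 ] 0.0011712862960920683 [-0.0939  0.0757] top [-0.0935  0.0764] side [-0.0932  0.0746]
bL [ 0.6032 -0.0374  0.1129] 0.001428754482331855 [-0.0317  0.0527] top [-0.0321  0.0526] side [-0.0286  0.0516]
bR [ 0.5614 -0.091   0.109 ] 0.0003753050889878745 [-0.0307 -0.0152] top [-0.031  -0.0157] side [-0.0332 -0.0133]
bow [ 0.5824 -0.0642  0.1108] 0.0011082618747218207 [-0.0311  0.0188] top [-0.0315  0.0183] side [-0.031   0.0193]
[ 0.5818 -0.0643  0.111 ]
[-0.2327 -0.0208  0.0588]
```

Bow is at (0.582, -0.064, 0.111), and both views agree. The draw is about 62 mm.

Scaled: -0.2 m is -4, -0.233 m is -4.66.

Call:
{"op": "hand_motion", "data": {"plan": [0.08, -0.8, 0, 0, 0, 0.08, -1.6, -0.2, 0, 0, 0.08, -2.4, -0.4, 0.2, 0, 0.08, -3.2, -0.42, 0.4, 0, 0.08, -4, -0.42, 0.6, 0, 0.08, -4.66, -0.42, 0.8, 0, 0.08, -4.66, -0.42, 1.18, 0, 0.08, -4.66, -0.42, 1.18, 0, 0.08, -4.66, -0.42, 1.18, 0]}}

```text
t: 6.12
eef_pos: [0.5827, -0.0613, 0.197]
ee_rot: [3.14, -0.002, -2.247]
force: [0.1, 0.2, -0.2]
width: 0.0549
gripper_force: 0.0
```

Run:
```python
from h import *
print(shift([.582,-.0643,.092]))
```

```text
[ 0.0026 -0.0015  0.105 ]
```

Scaled: 0.108 m is 2.16, 0.102 m is 2.04.

Call:
{"op": "hand_motion", "data": {"plan": [0.08, 0, 0, 0, 0, 0.08, 0, 0, 0, 0, 0.08, 0, 0, 0, 0, 0.08, 0, 0, 0.6, 0, 0.08, 0, 0, 1.2, 0, 0.08, 0, 0, 1.8, 0, 0.08, 0, 0, 2.04, 0, 0.08, 0, 0, 2.16, 0, 0.08, 0, 0, 2.16, 0]}}

```text
t: 6.87
eef_pos: [0.5828, -0.0624, 0.0891]
ee_rot: [3.141, -0.001, -2.249]
force: [-0.7, -0.5, 0.7]
width: 0.08
gripper_force: 0.0
```

Call:
{"op": "hand_motion", "data": {"plan": [0, 0, 0, 0, 0, 0, 0, 0, 0, 0, 0, 0, 0, 0, 0, 0, 0, 0, 0, 0, 0, 0, 0, 0, 0, 0, 0, 0, 0, 0, 0, 0, 0, 0, 0, 0, 0, 0, 0, 0, 0, 0, 0, 0, 0, 0, 0, 0, 0, 0, 0, 0, 0, 0, 0, 0, 0, 0, 0, 0], "squeeze": 40}}

```text
t: 7.87
eef_pos: [0.5837, -0.0621, 0.0896]
ee_rot: [-3.141, 0.0, -2.248]
force: [2.8, -3.3, -1.9]
width: 0.0098
gripper_force: 40.0
```

The bow is gripped: 9.8 mm opening at 40 N. Drawing out 55 mm first, then I'll look.

Scaled: 0.01 m is 0.2, 0.055 m is 1.1.

Call:
{"op": "hand_motion", "data": {"plan": [0, 0, 0.1, 0, 0, 0, 0, 0.2, 0, 0, 0, 0, 0.3, 0, 0, 0, 0, 0.4, 0, 0, 0, 0, 0.5, 0, 0, 0, 0, 0.6, 0, 0, 0, 0, 0.7, 0, 0, 0, 0, 0.8, 0, 0, 0, 0, 0.9, 0, 0, 0, 0, 1, 0, 0, 0, 0, 1.06, 0, 0, 0, 0, 1.1, 0, 0, 0, 0, 1.1, 0, 0, 0, 0, 1.1, 0, 0, 0, 0, 1.1, 0, 0]}}

```text
t: 9.12
eef_pos: [0.5409, -0.0283, 0.0896]
ee_rot: [-3.14, -0.001, -2.248]
force: [4.5, -7.9, -4.1]
width: 0.0099
gripper_force: 40.0
```

Run:
```python
from h import *
t=arm.grab_frame("top")[:,:,::-1];s=arm.grab_frame("side")[:,:,::-1]
cv2.imwrite("pics/top2.png",t);cv2.imwrite("pics/side2.png",s)
a=cv2.resize(t[155:197,172:232],None,fx=7,fy=7,interpolation=2);b=cv2.resize(s[190:245,222:272],None,fx=7,fy=7,interpolation=2)
o=np.zeros((385,780,3),np.uint8);o[:a.shape[0],:420]=a;o[:,430:780]=b;cv2.imwrite("pics/z2.png",o)
```

```text
(no output)
```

View pics/z2.png

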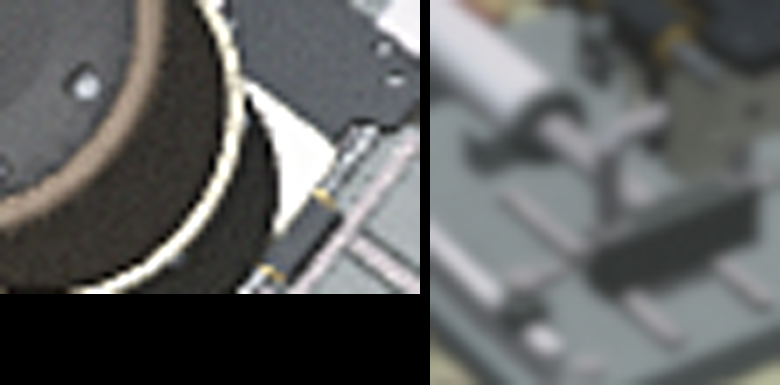

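The bow is drawn 54.6 mm and the pointer in the side view is now close to the mark near (580,260). The top view is blocked by the wrist, so I'll zoom the side view.

Run:
```python
from h import *
f=np.mean([arm.grab_frame("side").astype(float) for _ in range(6)],0)[:,:,::-1].astype(np.uint8)
cv2.imwrite("pics/side3.png",f)
g=cv2.imread("pics/side0.png")
z=lambda i:cv2.resize(cv2.convertScaleAbs(i[212:236,228:250],alpha=1.5,beta=-60),None,fx=18,fy=18,interpolation=2)
o=np.hstack([z(g),z(f)]);cv2.imwrite("pics/z3.png",o);print(o.shape)
```

```text
(432, 792, 3)
```

View pics/z3.png

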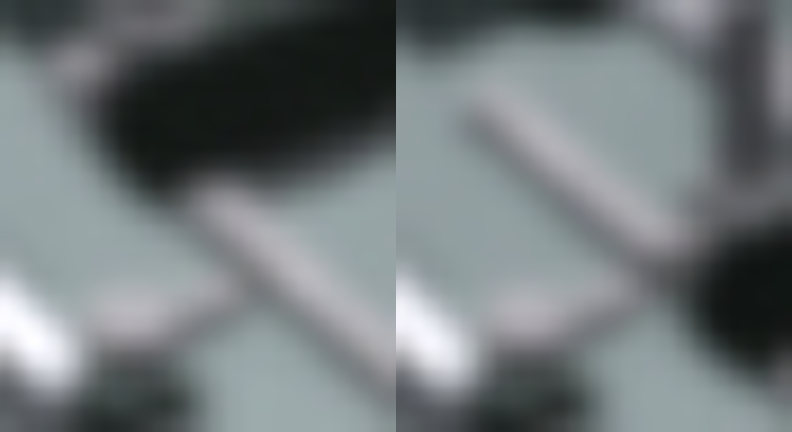

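The rail behind the tips confuses the side view. I'll rectify both views onto the z = 63 mm plane in tester coordinates and read the x positions directly.

Add to h.py:
```python
tt=np.load("t.npz");c,yaw=tt["c"],float(tt["yaw"]);R=np.array([[np.cos(yaw),-np.sin(yaw)],[np.sin(yaw),np.cos(yaw)]])
def rect(n,img,z=.063):  # columns: x_t from -.12 to -.01 (7 px/mm), rows: y_t .095 down to .05 (4 px/mm)
    xs=-.12+np.arange(770)/7000;ys=.095-np.arange(180)/4000
    X,Y=np.meshgrid(xs,ys);W=np.c_[np.c_[X.ravel(),Y.ravel()]@R.T+c,np.full(X.size,z)]
    p=P[n];T=np.linalg.inv(p["T"])
    uv=cv2.projectPoints(W,cv2.Rodrigues(T[:3,:3])[0],T[:3,3],K(p),p["D"])[0].reshape(180,770,2).astype(np.float32)
    o=cv2.remap(img,uv[...,0],uv[...,1],cv2.INTER_CUBIC)
    for i in range(12):o[-12:,min(i*70,769)]=(0,0,255)
    for j in range(0,180,40):o[j,:8]=(0,0,255)
    return o
```

Run:
```python
from h import *
I=lambda f:cv2.imread(f"pics/{f}.png")
o=np.vstack([rect("top",I("top0")),rect("side",I("side0")),rect("side",I("side3"))])
cv2.imwrite("pics/r.png",o)
```

```text
(no output)
```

View pics/r.png

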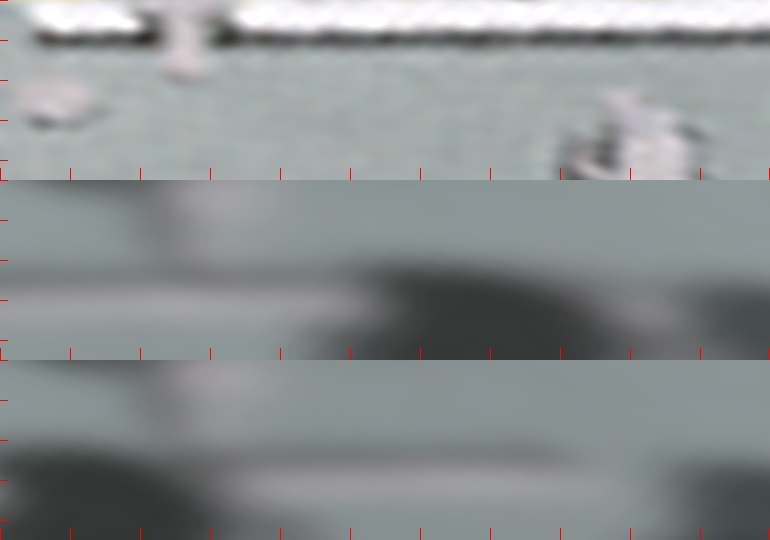

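Rectified: in the top view the mark is at column 184 and the pointer at 622, giving 62.6 mm. In the side view they are about 205 and 635, giving about 61.4 mm, and the pointer is now near column 250. I'll get sub-pixel profiles on the pink steel.

Run:
```python
from h import *
I=lambda f:cv2.imread(f"pics/{f}.png")
def prof(o,r0,r1,a,b):
    s=o[r0:r1,a:b].astype(float);p=(s[...,2]-s[...,1]).mean(0);p=np.clip(p-np.percentile(p,40),0,None);p[p<.35*p.max()]=0
    return round(a+(p*np.arange(b-a)).sum()/p.sum(),1),round(p.max(),1)
A=rect("top",I("top0"));B=rect("side",I("side0"));C=rect("side",I("side3"))
for r in [(45,55),(55,65),(65,78)]:print("top mark",r,prof(A,*r,130,240))
for r in [(92,100),(98,106),(104,112)]:print("top ptr",r,prof(A,*r,570,690))
for r in [(10,30),(30,50),(50,70),(70,85)]:print("side mark",r,prof(B,*r,130,300),prof(C,*r,130,300))
for r in [(95,110),(105,120),(115,130),(125,140),(140,155)]:print("side ptr",r,prof(B,*r,580,700),prof(C,*r,190,330))
```

```text
top mark (45, 55) (np.float64(180.1), np.float64(13.6))
top mark (55, 65) (np.float64(182.9), np.float64(18.3))
top mark (65, 78) (np.float64(183.3), np.float64(13.7))
top ptr (92, 100) (np.float64(625.6), np.float64(10.7))
top ptr (98, 106) (np.float64(628.3), np.float64(13.0))
top ptr (104, 112) (np.float64(629.5), np.float64(11.2))
side mark (10, 30) (np.float64(197.8), np.float64(3.9)) (np.float64(199.5), np.float64(4.2))
side mark (30, 50) (np.float64(195.4), np.float64(4.0)) (np.float64(193.5), np.float64(3.8))
side mark (50, 70) (np.float64(193.4), np.float64(5.2)) (np.float64(191.7), np.float64(5.1))
side mark (70, 85) (np.float64(201.3), np.float64(5.6)) (np.float64(202.2), np.float64(4.9))
side ptr (95, 110) (np.float64(608.8), np.float64(1.4)) (np.float64(227.1), np.float64(1.8))
side ptr (105, 120) (np.float64(605.5), np.float64(1.5)) (np.float64(262.7), np.float64(1.0))
side ptr (115, 130) (np.float64(602.4), np.float64(1.1)) (np.float64(263.3), np.float64(1.0))
side ptr (125, 140) (np.float64(623.5), np.float64(0.8)) (np.float64(248.2), np.float64(1.9))
side ptr (140, 155) (np.float64(638.7), np.float64(2.0)) (np.float64(236.7), np.float64(2.0))
```

Run:
```python
from h import *
s=arm.get_state();print("t",s["t"],"tcp local",R.T@(s["eef_pos"][:2]-c),"grip local",R.T@(np.array([.5837,-.0621])-c))
I=lambda f:cv2.imread(f"pics/{f}.png",0)
B=rect("side",cv2.imread("pics/side0.png")).mean(2);C=rect("side",cv2.imread("pics/side3.png")).mean(2)
for r in range(112,165,8):
    b,d=[m[r-3:r+4].mean(0) for m in(B,C)]
    e=[]
    for th in(75,85,95):
        i=470+np.argmax(b[470:]>th);j=90+np.argmax(d[90:]>th);e.append((int(i),int(j),round((i-j)/7,1)))
    print(r,e)
```

```text
t 9.5167 tcp local [-0.0859  0.0208] grip local [-0.0314  0.0212]
112 [(542, 159, np.float64(54.7)), (558, 177, np.float64(54.4)), (573, 197, np.float64(53.7))]
120 [(563, 174, np.float64(55.6)), (575, 187, np.float64(55.4)), (585, 204, np.float64(54.4))]
128 [(574, 184, np.float64(55.7)), (586, 198, np.float64(55.4)), (596, 208, np.float64(55.4))]
136 [(584, 194, np.float64(55.7)), (594, 203, np.float64(55.9)), (603, 213, np.float64(55.7))]
144 [(591, 200, np.float64(55.9)), (602, 211, np.float64(55.9)), (613, 220, np.float64(56.1))]
152 [(598, 208, np.float64(55.7)), (612, 218, np.float64(56.3)), (624, 228, np.float64(56.6))]
160 [(606, 212, np.float64(56.3)), (618, 223, np.float64(56.4)), (633, 236, np.float64(56.7))]
```

Carriage displacement is about 55.2 mm and the target about 62.3 mm, so 7 mm is left.

Scaled: 0.007 m is 0.14, 0.005 m is 0.1.

Call:
{"op": "hand_motion", "data": {"plan": [0, 0, 0.06, 0, 0, 0, 0, 0.1, 0, 0, 0, 0, 0.14, 0, 0, 0, 0, 0.14, 0, 0, 0, 0, 0.14, 0, 0, 0, 0, 0.14, 0, 0]}}

```text
t: 10.02
eef_pos: [0.5355, -0.024, 0.0896]
ee_rot: [-3.14, -0.001, -2.248]
force: [5.6, -7.5, -3.3]
width: 0.0095
gripper_force: 40.0
```

Run:
```python
from h import *
f=np.mean([arm.grab_frame("side").astype(float) for _ in range(6)],0)[:,:,::-1].astype(np.uint8)
cv2.imwrite("pics/side4.png",f)
s=arm.get_state();print("tcp local",R.T@(s["eef_pos"][:2]-c))
z=lambda i:cv2.resize(cv2.convertScaleAbs(i[214:236,228:250],alpha=1.5,beta=-60),(385,385),interpolation=2)
g=cv2.imread("pics/side0.png")
o=np.vstack([np.hstack([z(f),z(g)]),rect("side",f)[:,:770]]);print(o.shape)
cv2.imwrite("pics/f.png",o)
B=rect("side",g).mean(2);C=rect("side",f).mean(2)
for r in range(120,152,8):
    b,d=[m[r-3:r+4].mean(0) for m in(B,C)]
    print(r,[round(float(470+np.argmax(b[470:]>t)-60-np.argmax(d[60:]>t))/7,1) for t in(75,85,95)])
```

```text
tcp local [-0.0929  0.0207]
(565, 770, 3)
120 [62.1, 62.1, 62.0]
128 [62.4, 62.6, 62.4]
136 [62.6, 62.7, 62.9]
144 [63.0, 63.1, 63.3]
```

View pics/f.png

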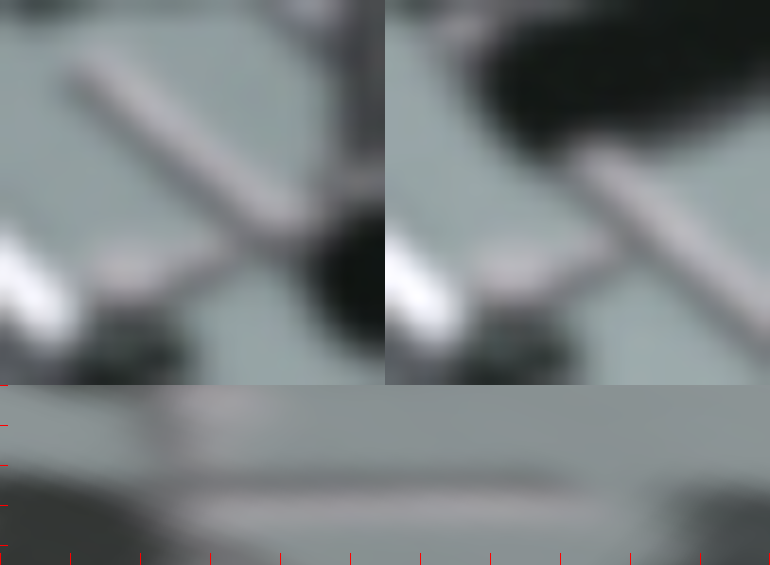

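The side view shows the pointer continuing the line of the mark's tip near (245,235). The displacement of about 62.3 mm matches the measured 62–63 mm, and the grip is steady. Handing in.

```bash
python3 -c "
from station import arm
print(arm.job_done())"
```

```text
the job is handed in; nothing more can be done
None
```

I pressed the pedal to its stop and it came back up with the bolt down. I then drew the carriage out about 62 mm, level with the mark to within roughly 1 mm by my measurement, and handed in at about 10 s still gripping the handle, without touching the tape, pliers or eraser.

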